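# Find the specimen stand that still grips

### The job

Only one of the three identical specimen stands on the dark glass plate still has a sole that grips; the others are glazed, which cannot be seen. Draw each stand slowly across the tape to the near side of the plate (towards the robot), sliding under its own weight, neither lifted nor pressed down, and feel how hard it drags. Then lift the one that grips and set it down gently, its sole flat on the middle of the tilted microscope stage, where it must stay without sliding; leave the other two standing on the near side of the plate and disturb nothing else.

Things in the scene. Friction and masses are not known exactly. Their poses are not given: they have to be found in the camera images.
- plate: fixed dark ground-glass test plate, 280 mm (its x) by 300 mm (its y), 12 mm thick, on the bench. Origin: centre of the underside, the top 12 mm above it. Its +x points away from the robot (within 0.3 rad of world x). A flat yellow tape 12 mm wide runs along y at x = 0; the near side is x < 0. A stand is across when its whole base is past the tape (centre at x below -0.04)
- stand_a: specimen stand: weighted steel base 70 mm across, 30 mm high with its black rubber sole (68 mm across, 6 mm thick); brass collar 25 mm across up to 34 mm; upright steel post 16 mm thick up to 76 mm with a small brass specimen on its end (to 79 mm). 0.85 kg, up to 10 percent off. Origin: centre of the underside, z up along the post. Starts on the far half of the plate, 90 mm from the next
- stand_b: specimen stand, same make and look as stand_a. While it slides on the plate, the stand with a good sole resists with more than half its weight (4 to 6 N), one with a glazed sole with about 0.15 of its weight (1 to 1.6 N). Drawn at about 10 mm/s, the good one still bears on the finger with much of this force when the pull stops; a glazed one coasts free
- stand_c: specimen stand, same make and look as stand_a. A stand pulled near the top of its post can tip: draw it low on the post, just above the collar, with the fingers loosely around the post so that it stands on its own weight
- stage: fixed table of the tilting microscope stage to the right of the plate: flat, 150 mm (its x) by 160 mm (its y), 10 mm thick, a pale disc 90 mm across marking its middle; no rim. Clamped at 18 degrees. Origin: centre of the top face, 80 mm above the bench; z is square to the face and leans towards the robot, x points uphill, away from the robot; y is level
- scalpel: bystander: blue-handled scalpel lying beyond the plate, 155 mm long, 7 mm thick; origin near its middle
- dish: bystander: clear petri dish 93 mm across, 19 mm high, left of the plate; origin at the centre of the underside
- eyepiece: bystander: black microscope eyepiece standing left of the plate, 42 mm across, 52 mm high; origin at the centre of the underside
- tweezers: bystander: steel tweezers lying beyond the stage, 135 mm long, 7 mm thick; origin near the middle
- lens_cap: bystander: black lens cap 52 mm across, 10 mm high, near the stage on the robot's side; origin at the centre of the underside
- slide_box: bystander: blue slide box 80 by 100 mm, 34 mm high, to the right of the stage; origin at the centre of the underside
- spirit: bystander: amber bottle with white cap, 60 mm across, 130 mm high, on the left; origin at the centre of the underside
There are look-alikes about, which are no part of the job. What is shaped like the stand_b but orange is not meant.

How it is judged:
By the outcome, as a careful person would: the job done as asked, in the order asked, and still so for the second after the job is handed in, with the robot touching nothing.
It also fails if it takes over 72 s, if anything falls off the work surface, if the arm or the gripper's body presses on something with over 40 N, if the wrist force passes 120 N, or if a joint passes its speed limit or range.

### The arm

A 6-joint arm with a two-finger parallel gripper is mounted at the origin on the work surface. World frame = base frame: x ahead of the robot, y to its left, z up, the work surface at z = 0. Lengths are in m, angles in degrees, forces in N, time in s.
With the tool pointing down it reaches from about 0.35 to 0.875 m from the base axis. Payload 15.5 kg.
Tool frame: the origin (TCP) lies on the centre line of the jaws, within the pads' length; the fingertips stand 11 mm ahead of it and the grasp point (between the pads) lies 8 mm behind it; z points along the fingers, y is the line along which they close (so a half turn about z gives the same grasp; the last joint's range is limited). The gripper opens to 85 mm and grips with 20 to 120 N. Pads are 22 mm wide; open, the fingers measure 114 mm over their backs; the gripper's body (76 mm by 85 mm) begins 54 mm behind the grasp point. The pads swing forward as they close: fully open they stand 13 mm farther back than shut.
Start: joints at [68.325, 28.281, 77.091, -0, 74.628, -5.472], TCP at [0.174, 0.6, 0.242] pointing down, gripper open.
Joint ranges: [-166.48, 166.48], [-47.26, 123.95], [12.59, 153.08], [-70.14, 250.14], [6.76, 159.57], [-176.63, 176.63]. Speed limits (degrees/s): [108.29, 108.29, 147.25, 172.46, 172.46, 172.46].

### API

Orientations are given as [roll, pitch, yaw] about the fixed x, y, z axes, in that order (R = Rz(yaw) Ry(pitch) Rx(roll)).
In Python, from plant import read_state, optics, close_job gives the robot as it stands. The module is installed in compiled form; this text tells all that it offers.
- The arm moves only by the shell command python3 -m crank 'ROWS'. ROWS is JSON, a list that holds one entry, the list of rows, each a list of 7 numbers: the shift along the tool's x, y, z in mm, then the turn, a rotation vector about the tool's x, y, z in rad, then the opening in per cent of the stroke, from 0 (shut) to 100 (fully open). A call has 1 to 8 rows; each row shifts and turns the commanded pose from where the row before left it, along the tool's axes as they then stand; what a row does not reach is not made up. A row lasts 1/10 s, in which the tool goes at most 50 mm and 8.59 degrees, less where a joint would pass 70% of its speed; a pose out of reach is approached as far as the arm can. A call with a gripper value outside its range is refused whole. The fingers move at their own pace and stop on an object; the grip force is fixed at half the most. Time passes only in rows, so rows that do not move let the fingers close. It gives the time, the measured TCP pose, the force, the opening and the grip force at its end, in the units of the state.
- read_state(): the state, without advancing time (a new reading comes with each control period).
- optics.snapshot(name): name is "scene" or "side" or "wrist"; returns the picture (400x640x3 uint8, red, green, blue); there is no depth.
- optics.camera_info(name): a dict with "fx", "fy", "cx", "cy" (pixels), "k1" (the pictures are not rectified: a ray, as slopes to the right and down, at radius r is drawn at 1 + k1 r^2 times it, then the intrinsics apply), "R" (3x3) and "t" (3): a world point X has camera coordinates R X + t. Camera axes: x right, y down, z forward; pixel columns grow to the right and rows downward; lengths in m; the calibration is good to about 2 mm. A picture is of the moment at which its call begins: read the wrist's pose just before it. camera_info takes no time and is no camera call; for the wrist camera it gives the pose at the moment of the call.
- close_job(): hands the job in; it is judged then, once.
Trained networks look in the newest picture that a camera, given by its name, has taken for a name from the list of things; names that differ only in an ending like _2 or _b are one class to them, and where a whole thing is asked for, a point or a joint stands for the part that bears it (a point fixed in the world has none). Each returns a list of dicts, best first, with "confidence" (0 to 1); they miss things now and then, are a little off and sometimes report something else, mostly with a low value. They report only what shows in the picture. A call takes as long as a camera call. They do not tell look-alikes from the thing itself.
- optics.boxes_of(thing, camera): "position" ([column, row] in pixels, amid what is visible of it).
- optics.cut_out(thing, camera): "mask" (400x640 bool, what is visible of it) and "position" ([column, row] in pixels, amid what is visible of it).
- optics.spot_point(thing, camera): "position" ([column, row] in pixels: a listed point, or the origin of a listed thing).
The state is a dict: "clock": time; "joint_pos": joint angles; "qd": joint speeds; "tau": joint torques, N m; "ee_pos": TCP position; "orientation": TCP orientation; "ft_force": force on the tool from outside, world axes, zero at the start; "torque": the same for the moment, N m; "finger_gap": opening from 0.0 (shut) to 1.0 (fully open); "finger_force": force on a finger pad.
Only numpy, scipy, OpenCV 4.12 (cv2) and the standard library are available. Lean on these libraries where they do the work, as an engineer would, in place of code of your own. Each camera call takes 0.05 s, during which the arm holds its last target. There are 200 camera calls.

## Working session

There is one attempt and no reset: what is moved stays moved. The work goes in short steps, Python scripts to look and compute and a shell command to move; the robot and the scene stay as the last step left them, time stands still between calls to the robot, and variables do not carry over. Pictures are saved under pics/ and viewed, at most 10 in all, crops included, and the job is handed in when it is done.

```bash
mkdir -p pics; ls; cat > h.py <<'E'
import numpy as np, cv2
from plant import read_state, optics, close_job
from scipy.spatial.transform import Rotation as Ro
def snap(cam,fn=None):
    im=optics.snapshot(cam)
    if fn: cv2.imwrite('pics/'+fn,im[:,:,::-1])
    return im
def ray(cam,uv,ci=None):
    c=ci or optics.camera_info(cam)
    d=np.array([(uv[0]-c['cx'])/c['fx'],(uv[1]-c['cy'])/c['fy']]); s=d.copy()
    for _ in range(20): s=d/(1+c['k1']*(s@s))
    R=np.array(c['R']);t=np.array(c['t'])
    return -R.T@t, R.T@np.array([s[0],s[1],1.])
def onz(cam,uv,z,ci=None):
    o,d=ray(cam,uv,ci); return o+d*(z-o[2])/d[2]
def proj(cam,X,ci=None):
    c=ci or optics.camera_info(cam)
    p=np.array(c['R'])@np.array(X)+np.array(c['t']); s=p[:2]/p[2]; s=s*(1+c['k1']*(s@s))
    return np.array([c['fx']*s[0]+c['cx'],c['fy']*s[1]+c['cy']])
E
python3 - <<'E'
from h import *
np.set_printoptions(precision=3,suppress=True)
s=read_state();print(s)
for cam in ['scene','side']:
    snap(cam,cam+'0.png')
    c=optics.camera_info(cam);print(cam,-np.array(c['R']).T@np.array(c['t']))
    for n,z in [('plate',0),('stand_a',.012),('stage',.08)]:
        for r in optics.spot_point(n,cam): print(n,np.array(r['position']),round(r['confidence'],2),onz(cam,r['position'],z))
E
```

```text
pics
{'clock': 0.0, 'joint_pos': array([68.326, 28.317, 77.129, -0.003, 74.627, -5.472]), 'qd': array([ 0.037,  0.021,  0.065, -0.076, -0.007,  0.041]), 'tau': array([  0.002, -88.216, -38.386,   0.   ,   0.01 ,  -0.   ]), 'ee_pos': array([0.174, 0.6  , 0.242]), 'orientation': array([-179.927,   -0.004,  163.798]), 'ft_force': array([-0.514,  0.15 , -0.569]), 'torque': array([-0.049, -0.008,  0.004]), 'finger_force': 0.0, 'finger_gap': 0.9990168597906528}
scene [1.101 0.531 0.88 ]
plate [337.9 224.6] 0.87 [0.529 0.038 0.   ]
stand_a [376.4 324.6] 0.93 [0.691 0.315 0.012]
stand_a [300.3 225.8] 0.92 [ 0.617 -0.026  0.012]
stand_a [320.1 240.3] 0.89 [0.613 0.05  0.012]
stand_a [315.  312.9] 0.88 [0.773 0.196 0.012]
stand_a [247.7 239.5] 0.72 [ 0.753 -0.089  0.012]
stage [252.5 152.1] 0.69 [ 0.559 -0.306  0.08 ]
side [ 0.1   -1.075  1.174]
plate [307.2 216.7] 0.64 [0.526 0.035 0.   ]
stand_a [338.9 216.5] 0.86 [ 0.628 -0.022  0.012]
stand_a [317.  192.7] 0.81 [0.607 0.13  0.012]
stand_a [323.9 203.4] 0.71 [0.606 0.064 0.012]
stand_a [378.5 221. ] 0.55 [ 0.748 -0.101  0.012]
stand_a [349.5 176.8] 0.55 [0.764 0.165 0.012]
stand_a [315.2 159.8] 0.52 [0.682 0.324 0.012]
stage [362.6 265.6] 0.78 [ 0.571 -0.308  0.08 ]
```

View pics/scene0.png

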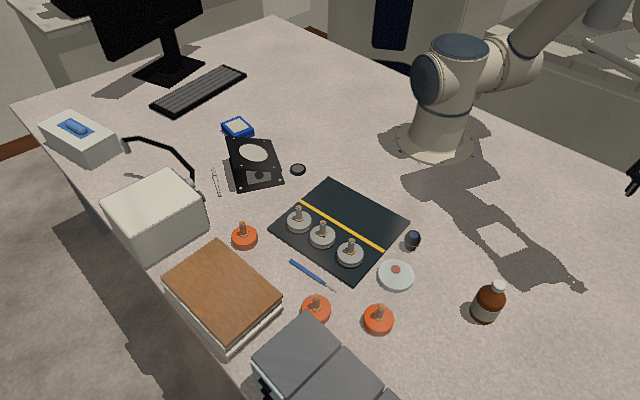

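View pics/side0.png

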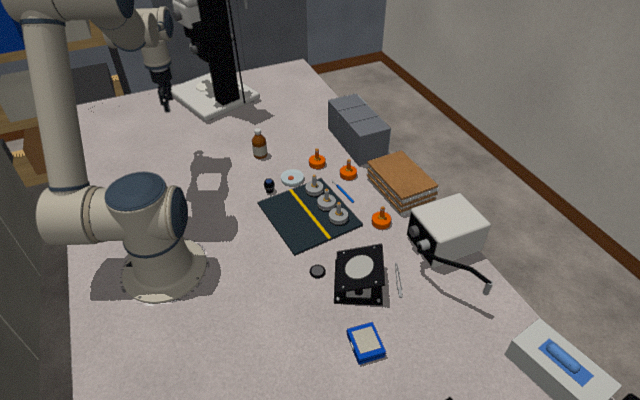

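The scene picture shows three steel stands on the dark plate, their bases at about (299,222), (322,235) and (350,252), all beyond the yellow tape. The stage disc is at (253,152), and the orange stands are look-alikes. The side picture agrees: stands at (315,187), (326,202) and (338,215), stage disc at (357,266).

```bash
python3 - <<'E'
from h import *
np.set_printoptions(precision=4,suppress=True)
for cam in ['scene','side']:
    im=snap(cam); hsv=cv2.cvtColor(im,cv2.COLOR_RGB2HSV)
    pm=optics.cut_out('plate',cam)[0]['mask']
    cnt=max(cv2.findContours(cv2.morphologyEx(pm.astype(np.uint8),cv2.MORPH_CLOSE,np.ones((9,9))),0,2)[0],key=cv2.contourArea)
    hull=cv2.convexHull(cnt); q=cv2.approxPolyDP(hull,8,True)[:,0]
    print(cam,'plate corners',[onz(cam,p,.012)[:2] for p in q])
    x0,y0=q.min(0);x1,y1=q.max(0)
    ym=cv2.inRange(hsv,(20,120,90),(35,255,255)); ym[:y0]=0;ym[y1:]=0;ym[:,:x0]=0;ym[:,x1:]=0
    P=np.array([onz(cam,(u,v),.012)[:2] for v,u in np.argwhere(ym)])
    l=cv2.fitLine(P.astype(np.float32),cv2.DIST_HUBER,0,.001,.001).ravel()
    pr=(P-l[2:])@l[:2]; print('tape',l,'ends',l[2:]+l[:2]*pr.min(),l[2:]+l[:2]*pr.max(), len(P), 'theta',np.degrees(np.arctan2(l[1],l[0])))
    sm=optics.cut_out('stage',cam)[0]['mask'].astype(np.uint8)
    c=optics.camera_info(cam)
    # disc
    k=cv2.erode(cv2.morphologyEx(sm,cv2.MORPH_CLOSE,np.ones((15,15))),np.ones((3,3)))
    w=((k>0)&(im.min(2)>120)).astype(np.uint8)
    n,lab,st,cen=cv2.connectedComponentsWithStats(w); i=1+st[1:,4].argmax()
    print('disc',cen[i],st[i],onz(cam,cen[i],.08))
    for r in optics.cut_out('stand_a',cam):
        m=r['mask']; vs,us=np.where(m)
        print('stand',np.array(r['position']),round(r['confidence'],2),m.sum(),(us.min(),us.max(),vs.min(),vs.max()),im[m].mean(0))
    cv2.imwrite(f'pics/z{cam}.png',cv2.resize(im[130:300,200:440] if cam=='scene' else im[160:320,240:420],None,fx=3.3 ,fy=3.3,interpolation=cv2.INTER_CUBIC)[:,:,::-1])
E
```

```text
scene plate corners [array([ 0.4191, -0.1167]), array([0.3809, 0.1756]), array([0.6588, 0.2126]), array([ 0.6942, -0.0788])]
tape [ 0.1142 -0.9935  0.5308  0.0668] ends [0.5162 0.1941] [ 0.5504 -0.1037] 388 theta -83.44103
disc [252.694  152.2186] [239 144  29  17 366] [ 0.5593 -0.3053  0.08  ]
stand [298.8 223.2] 0.96 514 (np.int64(287), np.int64(311), np.int64(205), np.int64(234)) [129.1751 123.6226 113.6459]
stand [349.  254.8] 0.81 710 (np.int64(336), np.int64(364), np.int64(237), np.int64(270)) [114.2648 111.0887 102.5352]
stand [243.  235.7] 0.8 553 (np.int64(232), np.int64(257), np.int64(222), np.int64(250)) [165.7957  95.6817  59.9421]
stand [318. 309.] 0.72 574 (np.int64(301), np.int64(331), np.int64(294), np.int64(323)) [173.1655 105.9948  73.1463]
stand [320.  235.9] 0.7 514 (np.int64(310), np.int64(333), np.int64(220), np.int64(249)) [130.323  125.3074 115.0389]
stand [376.2 320.9] 0.57 838 (np.int64(363), np.int64(392), np.int64(303), np.int64(336)) [169.4642 102.9666  69.8938]
stand [485.2 299.7] 0.49 1156 (np.int64(469), np.int64(505), np.int64(279), np.int64(324)) [95
[... 327 characters left out ...]
7.4 170.4] 0.83 256 (np.int64(340), np.int64(356), np.int64(159), np.int64(179)) [153.4219  76.9414  19.5469]
stand [378.5 217.6] 0.74 301 (np.int64(372), np.int64(390), np.int64(207), np.int64(228)) [157.2591  73.588    9.5714]
stand [314.2 156.7] 0.68 244 (np.int64(309), np.int64(325), np.int64(149), np.int64(168)) [151.8279  76.7008  20.9672]
stand [318.2 272.7] 0.62 172 (np.int64(310), np.int64(324), np.int64(264), np.int64(277)) [65.4244 63.907  64.0872]
stand [339.3 212.8] 0.54 335 (np.int64(328), np.int64(347), np.int64(202), np.int64(225)) [107.2687 105.3403 100.6269]
stand [324.9 200.9] 0.5 251 (np.int64(318), np.int64(335), np.int64(190), np.int64(210)) [116.6335 114.4143 109.2988]
```

View pics/zscene.png

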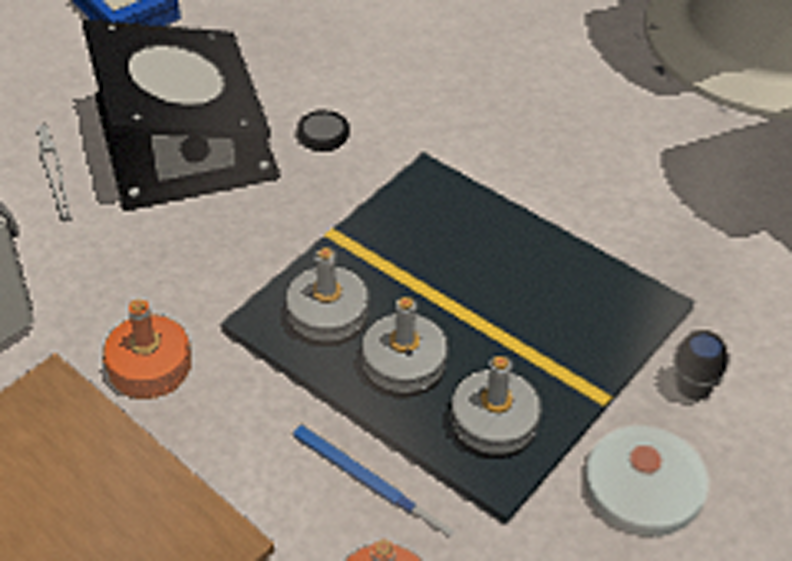

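View pics/zside.png

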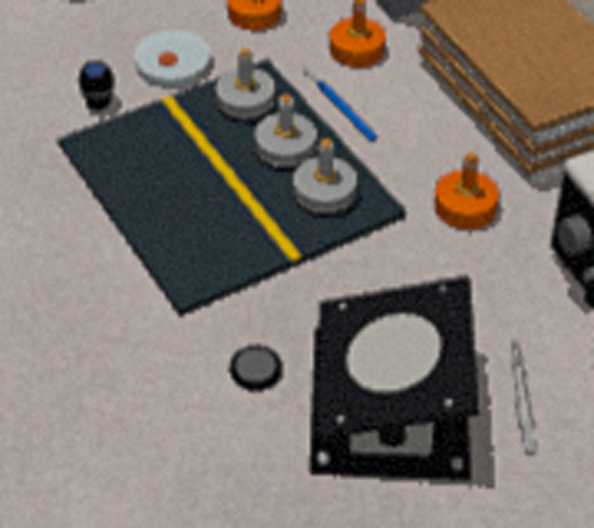

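Both enlarged pictures agree. Scene crop: post tops at (325,252), (405,301) and (500,361), and the stage screws are visible around the disc. Side crop: post tops at (246,52), (287,98) and (326,143). Next I triangulate the posts and the screws.

```bash
python3 - <<'E'
from h import *
np.set_printoptions(precision=4,suppress=True)
S=lambda p:np.array(p)/3.3+[200,130]-.3
D=lambda p:np.array(p)/3.3+[240,160]-.3
def tri(a,b):
    A=np.zeros((3,3));v=np.zeros(3);L=[]
    for cam,p in(('scene',S(a)),('side',D(b))):
        o,d=ray(cam,p);d/=np.linalg.norm(d);M=np.eye(3)-np.outer(d,d);A+=M;v+=M@o;L.append((M,o))
    X=np.linalg.solve(A,v);return X,max(np.linalg.norm(M@(X-o)) for M,o in L)
for n,a,b in[('c',(325,252),(326,143)),('b',(405,301),(287,98)),('a',(500,361),(246,52))]:
    print(n,*tri(a,b),onz('scene',S(a),.091)[:2],onz('side',D(b),.091)[:2])
Q=[]
for n,a,b in[('--',(112,28),(340,418)),('-+',(210,42),(343,305)),('+-',(137,118),(448,402)),('++',(243,122),(443,288)),('disc',(176,74),(394,352))]:
    X,e=tri(a,b);Q.append(X);print(n,X,e)
Q=np.array(Q)
ux=(Q[2]+Q[3]-Q[0]-Q[1])/2;uy=(Q[1]+Q[3]-Q[0]-Q[2])/2
print(Q[:4].mean(0),ux,uy,np.degrees(np.arctan2(ux[1],ux[0])),np.degrees(np.arctan2(-uy[0],uy[1])),np.degrees(np.arctan2(ux[2],np.hypot(*ux[:2]))))
E
```

```text
c [ 0.6189 -0.0311  0.0903] 0.00104721970465078 [ 0.6183 -0.0302] [ 0.6194 -0.0325]
b [0.61   0.0516 0.0911] 0.0016628368337714952 [0.6085 0.0523] [0.6113 0.0505]
a [0.6003 0.1436 0.0906] 0.0017482179998511 [0.5988 0.1445] [0.6013 0.1418]
-- [ 0.5206 -0.3791  0.0825] 0.046400794214264206
-+ [ 0.5302 -0.2721  0.1228] 0.0069901442008256
+- [ 0.5959 -0.339   0.0253] 0.0073157964382358255
++ [ 0.5994 -0.2305  0.0849] 0.04731137823777711
disc [ 0.5592 -0.3057  0.0799] 0.0011678104107119868
[ 0.5615 -0.3052  0.0789] [ 0.0723  0.0408 -0.0476] [0.0066 0.1077 0.05  ] 29.432099082073634 -3.483633938885766 -29.82345644423464
```

```bash
python3 - <<'E'
from h import *
np.set_printoptions(precision=0,suppress=True,linewidth=200)
c=np.array([.5592,-.3057,.08])
for psi in (-15,-7,0,7,15):
  R=Ro.from_euler('z',psi,degrees=True)*Ro.from_euler('y',-18,degrees=True)
  for cam,off in(('scene',[200,130]),('side',[240,160])):
    print(psi,cam,[ (proj(cam,c+R.apply([x*.075,y*.08,0]))-off)*3.3+1 for x,y in((-1,-1),(-1,1),(1,1),(1,-1))])
E
```

```text
-15 scene [array([212.,  26.]), array([282., 118.]), array([132., 129.]), array([69., 30.])]
-15 side [array([333., 446.]), array([303., 312.]), array([449., 264.]), array([492., 395.])]
-7 scene [array([197.,  25.]), array([287., 108.]), array([148., 131.]), array([62., 40.])]
-7 side [array([347., 453.]), array([294., 322.]), array([435., 258.]), array([500., 384.])]
0 scene [array([184.,  24.]), array([289.,  99.]), array([163., 132.]), array([58., 48.])]
0 side [array([361., 458.]), array([288., 331.]), array([422., 254.]), array([505., 374.])]
7 scene [array([171.,  25.]), array([290.,  90.]), array([179., 131.]), array([55., 57.])]
7 side [array([376., 461.]), array([283., 341.]), array([409., 252.]), array([509., 363.])]
15 scene [array([156.,  27.]), array([289.,  80.]), array([196., 128.]), array([54., 68.])]
15 side [array([392., 462.]), array([279., 353.]), array([393., 251.]), array([511., 351.])]
```

```bash
python3 - <<'E'
from h import *
from scipy.optimize import least_squares
np.set_printoptions(precision=4,suppress=True,linewidth=200)
T=[(-1,-1,(210,42),(340,418)),(-1,1,(243,122),(343,305)),(1,1,(137,118),(443,288)),(1,-1,(112,28),(448,402))]
def f(p):
  R=Ro.from_euler('z',p[3],degrees=True)*Ro.from_euler('y',-18,degrees=True);r=[]
  for x,y,a,b in T+[(0,0,(176,74),(394,352))]:
    X=np.array([p[0],p[1],.08])+R.apply([x*p[2],y*p[4],0])
    r+=list((proj('scene',X)-[200,130])*3.3+1-a)+list((proj('side',X)-[240,160])*3.3+1-b)
  return np.array(r)
s=least_squares(f,[.5592,-.3057,.06,-28,.065],x_scale=[.01,.01,.01,5,.01]);print(s.x,s.fun)
E
```

```text
[  0.5596  -0.3046   0.0496 -26.6293   0.0671] [ 0.6674 -5.2725  0.3993 -0.8252 -1.2737  0.576  -0.4135  0.1823 -1.3074 -0.9062 -0.8542 -0.3126 -1.1447  0.661  -0.8288 -1.4675 -0.8378  0.8081 -1.4105 -1.227 ]
```

```bash
cat > plan.py <<'E'
# usage: plan.py x y z roll pitch yaw [nrows] -> constant body-twist row
import sys
from h import *
from scipy.linalg import logm
a=list(map(float,sys.argv[1:]))
def T(p,o):
    M=np.eye(4);M[:3,:3]=Ro.from_euler('xyz',o,degrees=True).as_matrix();M[:3,3]=p;return M
s=read_state()
L=logm(np.linalg.inv(T(s['ee_pos'],s['orientation']))@T(a[:3],a[3:6])).real
v=L[:3,3]*1000;w=np.array([L[2,1],L[0,2],L[1,0]])
n=int(a[6]) if len(a)>6 else int(np.ceil(max(np.linalg.norm(v)/45,np.degrees(np.linalg.norm(w))/8.4)))
print(round(s['clock'],2),s['ee_pos'].round(4),s['orientation'].round(1),'F',s['ft_force'].round(2),'gap',round(s['finger_gap'],3))
print(n,'rows of',(v/n).round(2).tolist(),(w/n).round(4).tolist())
E
python3 plan.py .6003 .1436 .16 180 0 96.45; python3 plan.py .6003 .1436 .16 180 0 96.45 16
```

```text
0.8 [0.1744 0.6002 0.2423] [180.    0.  163.8] F [-0.44 -0.19 -1.3 ] gap 1.001
15 rows of [-44.07, 2.22, 5.49] [0.0, -0.0, 0.0784]
0.8 [0.1744 0.6002 0.2423] [180.    0.  163.8] F [-0.44 -0.19 -1.3 ] gap 1.001
16 rows of [-41.31, 2.08, 5.14] [0.0, -0.0, 0.0735]
```

```bash
python3 -m crank '[[[-41.3,2.1,5.1,0,0,0.0735,38],[-41.3,2.1,5.1,0,0,0.0735,38],[-41.3,2.1,5.1,0,0,0.0735,38],[-41.3,2.1,5.1,0,0,0.0735,38],[-41.3,2.1,5.1,0,0,0.0735,38],[-41.3,2.1,5.1,0,0,0.0735,38],[-41.3,2.1,5.1,0,0,0.0735,38],[-41.3,2.1,5.1,0,0,0.0735,38]]]'
python3 -m crank '[[[-41.3,2.1,5.1,0,0,0.0735,38],[-41.3,2.1,5.1,0,0,0.0735,38],[-41.3,2.1,5.1,0,0,0.0735,38],[-41.3,2.1,5.1,0,0,0.0735,38],[-41.3,2.1,5.1,0,0,0.0735,38],[-41.3,2.1,5.1,0,0,0.0735,38],[-41.3,2.1,5.1,0,0,0.0735,38],[-41.3,2.1,5.1,0,0,0.0735,38]]]'
python3 -m crank '[[[0,0,0,0,0,0,38],[0,0,0,0,0,0,38]]]'
python3 - <<'E'
from h import *
ci=optics.camera_info('wrist');snap('wrist','w1.png')
print([r['position']+[round(r['confidence'],2)] if isinstance(r['position'],list) else (r['position'],r['confidence']) for r in optics.spot_point('stand_a','wrist')])
for X in [(.6003,.1436),(.61,.0516)]: print(proj('wrist',[*X,.091],ci),proj('wrist',[*X,.012],ci))
E
python3 plan.py .6003 .1436 .063 180 0 96.45
```

```text
clock: 1.6
ee_pos: [0.4637, 0.4459, 0.2013]
orientation: [180.0, -0.0, 129.9]
ft_force: [-0.5, 1.0, -0.4]
finger_gap: 0.382
finger_force: 0.0
clock: 2.4
ee_pos: [0.6175, 0.1581, 0.1605]
orientation: [180.0, -0.0, 96.2]
ft_force: [0.8, 1.0, 0.6]
finger_gap: 0.378
finger_force: 0.0
clock: 2.6
ee_pos: [0.617, 0.1588, 0.1606]
orientation: [-180.0, -0.0, 96.3]
ft_force: [-0.4, 1.0, 0.5]
finger_gap: 0.379
finger_force: 0.0
[[401.0, 367.8, 0.95], [303.3, 201.8, 0.94], [466.2, 174.5, 0.83], [307.6, 276.3, 0.76], [407.1, 39.2, 0.64], [308.9, 331.3, 0.61]]
[302.70694198 233.08491532] [308.16307738 201.32846554]
[304.95071127 324.91278357] [309.30900272 275.63018015]
2.7 [0.6167 0.1604 0.1608] [180.   -0.   96.5] F [ 0.24 -0.03  0.24] gap 0.375
3 rows of [-4.94, -6.07, 32.59] [0.0, -0.0001, 0.0001]
```

View pics/w1.png

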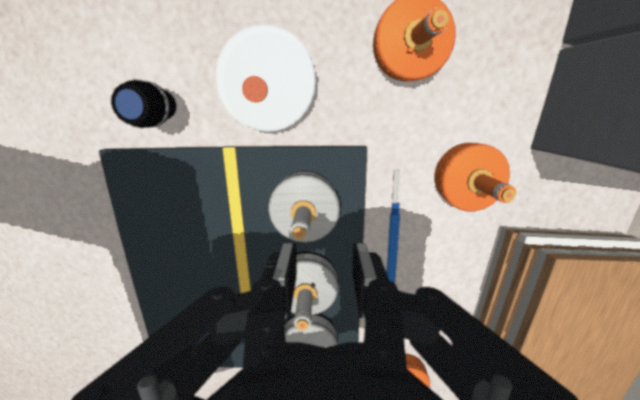

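The wrist picture shows the stand_a post top at (300,232), about 2–3 px left of the prediction, with the collar at (304,212). Stand_b's top is at (302,325). I shift my x estimate by about −2 mm and straddle the post.

```bash
python3 plan.py .598 .1436 .145 180 0 96.45 1
python3 -m crank '[[[-14.8,-20.5,15,0,0,0,38],[0,0,0,0,0,0,38],[0,0,30,0,0,0,38],[0,0,30,0,0,0,38],[0,0,20,0,0,0,38],[0,0,0,0,0,0,38],[0,0,0,0,0,0,32]]]'
python3 plan.py .598 .1436 .062 180 0 96.45 1
```

```text
2.7 [0.6167 0.1604 0.1608] [180.   -0.   96.5] F [ 0.24 -0.03  0.24] gap 0.375
1 rows of [-14.56, -20.49, 15.78] [0.0001, -0.0002, 0.0004]
clock: 3.4
ee_pos: [0.5983, 0.1435, 0.0663]
orientation: [180.0, -0.0, 96.5]
ft_force: [-0.4, -0.8, 0.2]
finger_gap: 0.319
finger_force: 0.0
3.4 [0.5983 0.1435 0.0663] [180.   -0.   96.5] F [-0.4  -0.85  0.15] gap 0.319
1 rows of [0.09, -0.34, 4.28] [0.0002, -0.0001, 0.0006]
```

```bash
python3 -m crank '[[[0,-1.2,4,0,0,0,32],[0,-1.2,0,0,0,0,32],[0,-1.2,0,0,0,0,32],[0,-1.2,0,0,0,0,32],[0,-1.2,0,0,0,0,32],[0,-1.2,0,0,0,0,32],[0,-1.2,0,0,0,0,32],[0,-1.2,0,0,0,0,32]]]' | grep -v ori
python3 -m crank '[[[0,-1.2,0,0,0,0,32],[0,-1.2,0,0,0,0,32],[0,-1.2,0,0,0,0,32],[0,-1.2,0,0,0,0,32],[0,-1.2,0,0,0,0,32],[0,-1.2,0,0,0,0,32],[0,-1.2,0,0,0,0,32],[0,-1.2,0,0,0,0,32]]]'| grep -v ori
python3 -m crank '[[[0,-1.2,0,0,0,0,32],[0,-1.2,0,0,0,0,32],[0,-1.2,0,0,0,0,32],[0,-1.2,0,0,0,0,32],[0,-1.2,0,0,0,0,32],[0,-1.2,0,0,0,0,32],[0,-1.2,0,0,0,0,32],[0,-1.2,0,0,0,0,32]]]'| grep -v ori
python3 -c "
from h import *
snap('wrist','w2.png')"
```

```text
clock: 4.2
ee_pos: [0.5891, 0.1416, 0.062]
ft_force: [4.6, 1.1, 3.4]
finger_gap: 0.321
finger_force: 2.0
clock: 5.0
ee_pos: [0.5789, 0.1405, 0.0617]
ft_force: [3.1, 1.0, 4.0]
finger_gap: 0.318
finger_force: 2.0
clock: 5.8
ee_pos: [0.5693, 0.1394, 0.0617]
ft_force: [4.3, 0.3, 2.8]
finger_gap: 0.326
finger_force: 2.0
```

View pics/w2.png

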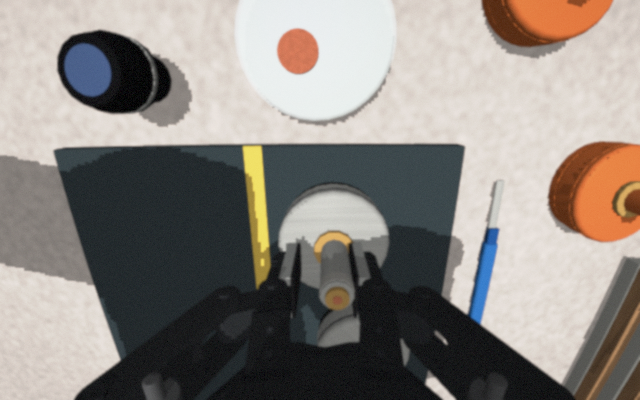

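The picture shows the fingers straddling the post just above the brass collar, at (337,240), with the far finger bearing on it. There is a +3–4 N vertical force, so the fingertips are probably resting on the collar. I raise slightly so the stand carries only its own weight.

```bash
python3 -m crank '[[[0,0,-2,0,0,0,32],[0,0,-2,0,0,0,32]]]'| grep -v ori
python3 -m crank '[[[0,-1.2,0,0,0,0,32],[0,-1.2,0,0,0,0,32],[0,-1.2,0,0,0,0,32],[0,-1.2,0,0,0,0,32]]]'| grep -v ori
python3 -m crank '[[[0,-1.2,0,0,0,0,32],[0,-1.2,0,0,0,0,32],[0,-1.2,0,0,0,0,32],[0,-1.2,0,0,0,0,32]]]'| grep -v ori
```

```text
clock: 6.05
ee_pos: [0.5688, 0.1393, 0.0654]
ft_force: [0.2, -0.5, 0.3]
finger_gap: 0.318
finger_force: 0.4
clock: 6.45
ee_pos: [0.5648, 0.1389, 0.0658]
ft_force: [4.4, 0.7, 1.1]
finger_gap: 0.318
finger_force: 1.7
clock: 6.85
ee_pos: [0.5599, 0.1384, 0.0657]
ft_force: [3.3, 0.8, 2.3]
finger_gap: 0.321
finger_force: 1.8
```

```bash

python3 -m crank '[[[0,-1.2,-1,0,0,0,32],[0,-1.2,0,0,0,0,32],[0,-1.2,0,0,0,0,32],[0,-1.2,0,0,0,0,32],[0,-1.2,0,0,0,0,32],[0,-1.2,0,0,0,0,32],[0,-1.2,0,0,0,0,32],[0,-1.2,0,0,0,0,32]]]'| grep ft_
python3 -m crank '[[[0,-1.2,0,0,0,0,32],[0,-1.2,0,0,0,0,32],[0,-1.2,0,0,0,0,32],[0,-1.2,0,0,0,0,32],[0,-1.2,0,0,0,0,32],[0,-1.2,0,0,0,0,32],[0,-1.2,0,0,0,0,32],[0,-1.2,0,0,0,0,32]]]'| grep ft_
python3 -m crank '[[[0,-1.2,0,0,0,0,32],[0,-1.2,0,0,0,0,32],[0,-1.2,0,0,0,0,32],[0,-1.2,0,0,0,0,32],[0,-1.2,0,0,0,0,32],[0,-1.2,0,0,0,0,32],[0,-1.2,0,0,0,0,32],[0,-1.2,0,0,0,0,32]]]'| grep ft_
python3 -m crank '[[[0,-1.2,0,0,0,0,32],[0,-1.2,0,0,0,0,32],[0,-1.2,0,0,0,0,32],[0,-1.2,0,0,0,0,32],[0,-1.2,0,0,0,0,32],[0,-1.2,0,0,0,0,32],[0,-1.2,0,0,0,0,32],[0,-1.2,0,0,0,0,32]]]'| grep ft_
python3 -m crank '[[[0,-1.2,0,0,0,0,32],[0,-1.2,0,0,0,0,32],[0,-1.2,0,0,0,0,32],[0,-1.2,0,0,0,0,32],[0,-1.2,0,0,0,0,32],[0,-1.2,0,0,0,0,32],[0,-1.2,0,0,0,0,32],[0,-1.2,0,0,0,0,32]]]'| grep ft_
python3 -m crank '[[[0,-1.2,0,0,0,0,32],[0,-1.2,0,0,0,0,32],[0,-1.2,0,0,0,0,32],[0,-1.2,0,0,0,0,32],[0,-1.2,0,0,0,0,32],[0,-1.2,0,0,0,0,32],[0,-1.2,0,0,0,0,32],[0,-1.2,0,0,0,0,32]]]'| grep ft_
python3 -m crank '[[[0,-1.2,0,0,0,0,32],[0,-1.2,0,0,0,0,32],[0,-1.2,0,0,0,0,32],[0,-1.2,0,0,0,0,32],[0,-1.2,0,0,0,0,32],[0,-1.2,0,0,0,0,32],[0,-1.2,0,0,0,0,32],[0,-1.2,0,0,0,0,32]]]'| grep ft_
python3 -m crank '[[[0,-1.2,0,0,0,0,32],[0,-1.2,0,0,0,0,32],[0,-1.2,0,0,0,0,32],[0,-1.2,0,0,0,0,32],[0,-1.2,0,0,0,0,32],[0,-1.2,0,0,0,0,32],[0,-1.2,0,0,0,0,32],[0,-1.2,0,0,0,0,32]]]'| grep ft_
python3 -m crank '[[[0,-1.2,0,0,0,0,32],[0,-1.2,0,0,0,0,32],[0,-1.2,0,0,0,0,32],[0,-1.2,0,0,0,0,32],[0,-1.2,0,0,0,0,32],[0,-1.2,0,0,0,0,32],[0,-1.2,0,0,0,0,32],[0,-1.2,0,0,0,0,32]]]'| grep ft_
python3 -m crank '[[[0,-1,0,0,0,0,32],[0,-1,0,0,0,0,32],[0,-1,0,0,0,0,32],[0,-1,0,0,0,0,32],[0,-1,0,0,0,0,32],[0,-1,0,0,0,0,32],[0,-1,0,0,0,0,32],[0,-1,0,0,0,0,32]]]'
python3 -m crank '[[[0,0,0,0,0,0,32],[0,0,0,0,0,0,32],[0,0,0,0,0,0,32]]]'
```

```text
ft_force: [1.4, 0.4, -2.8]
ft_force: [1.4, 0.3, -1.6]
ft_force: [2.5, 1.0, -1.7]
ft_force: [2.2, 0.2, -1.4]
ft_force: [2.3, 0.7, -2.1]
ft_force: [2.8, 0.3, -3.0]
ft_force: [1.7, 1.5, -2.0]
ft_force: [3.5, 1.5, -1.8]
ft_force: [2.5, -0.3, -2.2]
clock: 14.85
ee_pos: [0.466, 0.1278, 0.0667]
orientation: [-180.0, 0.0, 96.4]
ft_force: [2.1, 0.2, -2.5]
finger_gap: 0.316
finger_force: 1.1
clock: 15.15
ee_pos: [0.4659, 0.1278, 0.0667]
orientation: [-180.0, 0.0, 96.4]
ft_force: [-0.4, 0.8, 0.4]
finger_gap: 0.323
finger_force: 0.1
```

```bash

python3 -m crank '[[[0,0.5,-10,0,0,0,34],[0,1,-25,0,0,0,36],[0,2,-30,0,0,0,38],[-23,32,0,0,0,0,38],[-23,32,0,0,0,0,38],[-23,32,0,0,0,0,38],[-22.6,31,0,0,0,0,38],[0,0,0,0,0,0,38]]]' | head -2
python3 plan.py .6075 .0516 .0665 180 0 96.45 1
python3 - <<'E'
from h import *
ci=optics.camera_info('wrist');snap('wrist','w3.png')
print([(np.round(r['position']),round(r['confidence'],2)) for r in optics.spot_point('stand_b','wrist')])
for X in [(.608,.0516),(.471,.1278)]: print(proj('wrist',[*X,.091],ci).round(),proj('wrist',[*X,.012],ci).round())
E
```

```text
clock: 15.95
ee_pos: [0.61, 0.049, 0.1326]
15.95 [0.61   0.049  0.1326] [1.798e+02 1.000e-01 9.630e+01] F [0.58 0.92 0.54] gap 0.379
1 rows of [2.87, -2.31, 66.07] [0.0035, 0.0009, -0.0027]
[(array([517.,  66.]), 0.96), (array([175.,  92.]), 0.86), (array([321., 195.]), 0.73), (array([323., 271.]), 0.72), (array([432., 325.]), 0.48)]
[323. 229.] [323. 195.]
[111.  91.] [176.  95.]
```

View pics/w3.png

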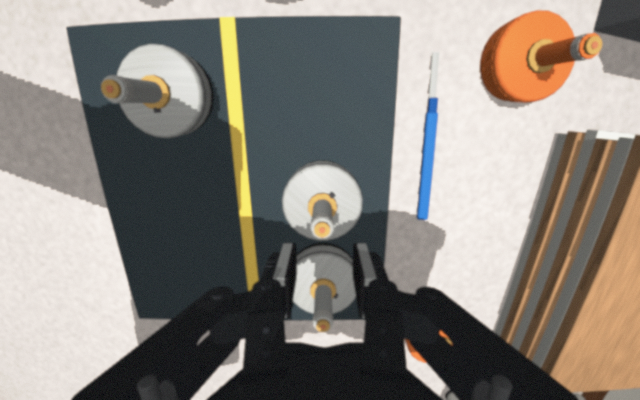

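The picture shows stand_a upright across the tape, its base at (165,92). Stand_b's post top is at (322,228), matching the prediction. I descend over b and draw it.

```bash

python3 -m crank '[[[2.9,-2.3,10,0.0035,0,-0.0027,38],[0,0,28,0,0,0,38],[0,0,27,0,0,0,36],[0,0,0,0,0,0,32],[0,-1.2,0,0,0,0,32],[0,-1.2,0,0,0,0,32],[0,-1.2,0,0,0,0,32],[0,-1.2,0,0,0,0,32]]]'
python3 -m crank '[[[0,-1.2,0,0,0,0,32],[0,-1.2,0,0,0,0,32],[0,-1.2,0,0,0,0,32],[0,-1.2,0,0,0,0,32]]]'| grep -v ori
python3 -m crank '[[[0,-1.2,0,0,0,0,32],[0,-1.2,0,0,0,0,32],[0,-1.2,0,0,0,0,32],[0,-1.2,0,0,0,0,32]]]'| grep -v ori
python3 -m crank '[[[0,-1.2,0,0,0,0,32],[0,-1.2,0,0,0,0,32],[0,-1.2,0,0,0,0,32],[0,-1.2,0,0,0,0,32]]]'| grep -v ori
```

```text
clock: 16.85
ee_pos: [0.5994, 0.0535, 0.0679]
orientation: [-180.0, 0.0, 96.6]
ft_force: [4.6, 1.9, 3.4]
finger_gap: 0.318
finger_force: 2.1
clock: 17.25
ee_pos: [0.5938, 0.0528, 0.0668]
ft_force: [3.7, 0.1, 3.7]
finger_gap: 0.321
finger_force: 2.1
clock: 17.65
ee_pos: [0.5889, 0.0523, 0.0667]
ft_force: [4.4, -0.5, 2.6]
finger_gap: 0.322
finger_force: 2.1
clock: 18.05
ee_pos: [0.5841, 0.0518, 0.0667]
ft_force: [3.7, -0.2, 3.0]
finger_gap: 0.322
finger_force: 2.0
```

```bash

python3 -m crank '[[[0,1.5,-0.5,0,0,0,32],[0,0,0,0,0,0,32],[0,-1.2,0,0,0,0,32],[0,-1.2,0,0,0,0,32],[0,-1.2,0,0,0,0,32],[0,-1.2,0,0,0,0,32]]]'| grep -v ori
python3 -m crank '[[[0,-1.2,0,0,0,0,32],[0,-1.2,0,0,0,0,32],[0,-1.2,0,0,0,0,32],[0,-1.2,0,0,0,0,32]]]'| grep -v ori
python3 -m crank '[[[0,-1.2,-0.2,0,0,0,32],[0,-1.2,0,0,0,0,32],[0,-1.2,0,0,0,0,32],[0,-1.2,0,0,0,0,32]]]'| grep -v ori
python3 -m crank '[[[0,-1.2,-0.2,0,0,0,32],[0,-1.2,0,0,0,0,32],[0,-1.2,0,0,0,0,32],[0,-1.2,0,0,0,0,32]]]'| grep -v ori
```

```text
clock: 18.65
ee_pos: [0.5808, 0.0514, 0.0672]
ft_force: [2.8, -0.3, -3.1]
finger_gap: 0.319
finger_force: 1.2
clock: 19.05
ee_pos: [0.576, 0.0509, 0.0673]
ft_force: [3.0, 0.5, -1.8]
finger_gap: 0.321
finger_force: 1.2
clock: 19.45
ee_pos: [0.5713, 0.0503, 0.0675]
ft_force: [1.9, 1.1, -1.8]
finger_gap: 0.32
finger_force: 1.2
clock: 19.85
ee_pos: [0.5665, 0.0498, 0.0677]
ft_force: [2.2, -0.3, -2.6]
finger_gap: 0.322
finger_force: 1.2
```

```bash

python3 -m crank '[[[0,-1.2,0.2,0,0,0,32],[0,-1.2,0,0,0,0,32],[0,-1.2,0,0,0,0,32],[0,-1.2,0,0,0,0,32],[0,-1.2,0,0,0,0,32],[0,-1.2,0,0,0,0,32],[0,-1.2,0,0,0,0,32],[0,-1.2,0,0,0,0,32]]]'| grep for
python3 -m crank '[[[0,-1.2,0,0,0,0,32],[0,-1.2,0,0,0,0,32],[0,-1.2,0,0,0,0,32],[0,-1.2,0,0,0,0,32],[0,-1.2,0,0,0,0,32],[0,-1.2,0,0,0,0,32],[0,-1.2,0,0,0,0,32],[0,-1.2,0,0,0,0,32]]]'| grep for
python3 -m crank '[[[0,0,0,0,0,0,32],[0,0,0,0,0,0,32]]]'
```

```text
ft_force: [4.2, 0.4, 2.3]
finger_force: 1.9
ft_force: [3.7, 0.5, 3.9]
finger_force: 2.1
clock: 21.65
ee_pos: [0.5472, 0.0476, 0.0674]
orientation: [-179.8, -0.0, 96.6]
ft_force: [2.8, -0.3, 2.7]
finger_gap: 0.324
finger_force: 1.3
```

```bash

python3 -m crank '[[[0,2,0,0,0,0,32],[0,0,-0.2,0,0,0,32],[0,0,0,0,0,0,32],[0,0,0,0,0,0,32],[0,-1,0,0,0,0,32],[0,-1,0,0,0,0,32],[0,-1,0,0,0,0,32]]]'| grep -v ori
python3 -m crank '[[[0,-1,0,0,0,0,32],[0,-1,0,0,0,0,32],[0,-1,0,0,0,0,32]]]'| grep -v ori
python3 -m crank '[[[0,-1,0,0,0,0,32],[0,-1,0,0,0,0,32],[0,-1,0,0,0,0,32]]]'| grep -v ori
python3 -m crank '[[[0,0,0,0,0,0,32],[0,0,0,0,0,0,32]]]' | grep -v ori
```

```text
clock: 22.35
ee_pos: [0.5467, 0.0475, 0.0678]
ft_force: [1.3, -0.3, -1.9]
finger_gap: 0.321
finger_force: 1.2
clock: 22.65
ee_pos: [0.5436, 0.0471, 0.0678]
ft_force: [2.3, 0.5, -1.8]
finger_gap: 0.318
finger_force: 1.2
clock: 22.95
ee_pos: [0.5405, 0.0467, 0.0678]
ft_force: [2.0, 0.3, -1.3]
finger_gap: 0.322
finger_force: 1.3
clock: 23.15
ee_pos: [0.5404, 0.0468, 0.0678]
ft_force: [1.2, 0.3, 0.0]
finger_gap: 0.319
finger_force: 0.5
```

```bash

python3 -m crank '[[[0,-1.2,0,0,0,0,32],[0,-1.2,0,0,0,0,32],[0,-1.2,0,0,0,0,32],[0,-1.2,0,0,0,0,32],[0,-1.2,0,0,0,0,32],[0,-1.2,0,0,0,0,32],[0,-1.2,0,0,0,0,32],[0,-1.2,0,0,0,0,32]]]'| grep for
python3 -m crank '[[[0,-1.2,0,0,0,0,32],[0,-1.2,0,0,0,0,32],[0,-1.2,0,0,0,0,32],[0,-1.2,0,0,0,0,32],[0,-1.2,0,0,0,0,32],[0,-1.2,0,0,0,0,32],[0,-1.2,0,0,0,0,32],[0,-1.2,0,0,0,0,32]]]'| grep for
python3 -m crank '[[[0,-1.2,0,0,0,0,32],[0,-1.2,0,0,0,0,32],[0,-1.2,0,0,0,0,32],[0,-1.2,0,0,0,0,32],[0,-1.2,0,0,0,0,32],[0,-1.2,0,0,0,0,32],[0,-1.2,0,0,0,0,32],[0,-1.2,0,0,0,0,32]]]'| grep for
python3 -m crank '[[[0,-1.2,0,0,0,0,32],[0,-1.2,0,0,0,0,32],[0,-1.2,0,0,0,0,32],[0,-1.2,0,0,0,0,32],[0,-1.2,0,0,0,0,32],[0,-1.2,0,0,0,0,32],[0,-1.2,0,0,0,0,32],[0,-1.2,0,0,0,0,32]]]'| grep for
python3 -m crank '[[[0,-1.2,0,0,0,0,32],[0,-1.2,0,0,0,0,32],[0,-1.2,0,0,0,0,32],[0,-1.2,0,0,0,0,32],[0,-1.2,0,0,0,0,32],[0,-1.2,0,0,0,0,32],[0,-1.2,0,0,0,0,32],[0,-1.2,0,0,0,0,32]]]'| grep for
python3 -m crank '[[[0,-1.2,0,0,0,0,32],[0,-1.2,0,0,0,0,32],[0,-1.2,0,0,0,0,32],[0,-1.2,0,0,0,0,32],[0,-1.2,0,0,0,0,32],[0,-1.2,0,0,0,0,32],[0,-1.2,0,0,0,0,32]]]'| grep for
python3 -m crank '[[[0,-1,0,0,0,0,32],[0,-1,0,0,0,0,32],[0,-1,0,0,0,0,32],[0,-1,0,0,0,0,32],[0,-1,0,0,0,0,32],[0,-1,0,0,0,0,32],[0,-1,0,0,0,0,32],[0,-1,0,0,0,0,32]]]'
python3 -m crank '[[[0,0,0,0,0,0,32],[0,0,0,0,0,0,32],[0,0,0,0,0,0,32]]]'
```

```text
ft_force: [3.1, 0.6, -1.1]
finger_force: 1.2
ft_force: [3.1, 0.4, -2.2]
finger_force: 1.2
ft_force: [2.0, 0.2, -2.2]
finger_force: 1.2
ft_force: [2.5, 0.3, -1.6]
finger_force: 1.2
ft_force: [2.5, 0.4, -1.4]
finger_force: 1.2
ft_force: [2.3, 0.4, -2.1]
finger_force: 1.2
clock: 28.65
ee_pos: [0.4765, 0.0394, 0.068]
orientation: [-179.8, 0.0, 96.6]
ft_force: [2.8, 0.5, -1.5]
finger_gap: 0.321
finger_force: 1.2
clock: 28.95
ee_pos: [0.4764, 0.0394, 0.068]
orientation: [-179.8, -0.0, 96.6]
ft_force: [0.2, -0.5, -0.4]
finger_gap: 0.319
finger_force: 0.2
```

```bash

python3 -m crank '[[[0,0.5,-10,0,0,0,34],[0,1,-25,0,0,0,36],[0,2,-30,0,0,0,38],[-21.5,32.5,0,0,0,0,38],[-21.5,32.5,0,0,0,0,38],[-21.5,32.5,0,0,0,0,38],[-21.5,32,0,0,0,0,38],[0,0,0,0,0,0,38]]]' | head -2
python3 plan.py .6185 -.0311 .068 180 0 96.45 1
python3 - <<'E'
from h import *
ci=optics.camera_info('wrist');snap('wrist','w4.png')
print([(np.round(r['position']),round(r['confidence'],2)) for r in optics.spot_point('stand_b','wrist')])
for X in [(.618,-.0311),(.482,.04)]: print(proj('wrist',[*X,.091],ci).round(),proj('wrist',[*X,.012],ci).round())
E
```

```text
clock: 29.75
ee_pos: [0.6227, -0.033, 0.1334]
29.75 [ 0.6227 -0.033   0.1334] [-1.80e+02  1.00e-01  9.65e+01] F [-0.11  0.68  1.  ] gap 0.384
1 rows of [2.45, -3.96, 65.41] [-0.0, 0.0012, 0.0006]
[(array([438., 264.]), 0.89), (array([319., 196.]), 0.78), (array([176., 106.]), 0.67)]
[319. 229.] [321. 195.]
[111. 100.] [175. 101.]
```

View pics/w4.png

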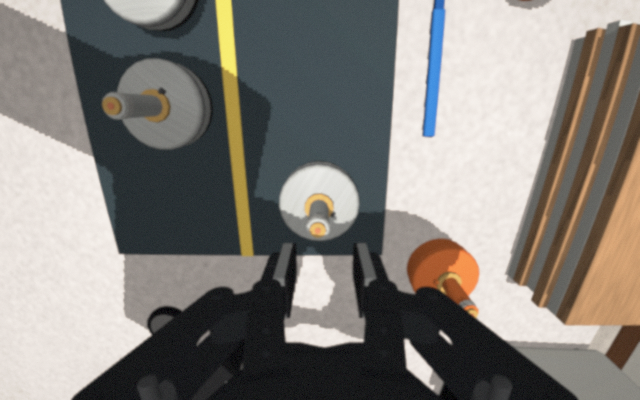

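The picture shows stand_b upright across the tape, its base at (165,103). Stand_c's post top is at (318,229), as predicted. I descend over c, let the arm settle, then draw.

```bash

python3 -m crank '[[[2.4,-4,10,0,0,0,38],[0,0,28,0,0,0,38],[0,0,27.5,0,0,0,36],[0,0,0,0,0,0,32],[0,0,0,0,0,0,32],[0,-1,0,0,0,0,32],[0,-1.2,0,0,0,0,32],[0,-1.2,0,0,0,0,32]]]'
python3 -m crank '[[[0,-1.2,0,0,0,0,32],[0,-1.2,0,0,0,0,32],[0,-1.2,0,0,0,0,32],[0,-1.2,0,0,0,0,32]]]'| grep -v ori
python3 -m crank '[[[0,-1.2,0,0,0,0,32],[0,-1.2,0,0,0,0,32],[0,-1.2,0,0,0,0,32],[0,-1.2,0,0,0,0,32]]]'| grep -v ori
python3 -m crank '[[[0,-1.2,0,0,0,0,32],[0,-1.2,0,0,0,0,32],[0,-1.2,0,0,0,0,32],[0,-1.2,0,0,0,0,32]]]'| grep -v ori
```

```text
clock: 30.65
ee_pos: [0.6117, -0.0293, 0.0682]
orientation: [-179.9, 0.0, 96.6]
ft_force: [5.2, 2.7, 2.9]
finger_gap: 0.32
finger_force: 2.6
clock: 31.05
ee_pos: [0.6097, -0.0299, 0.0692]
ft_force: [12.4, 3.3, 11.1]
finger_gap: 0.32
finger_force: 7.0
clock: 31.45
ee_pos: [0.6069, -0.0307, 0.0703]
ft_force: [18.6, 5.5, 19.5]
finger_gap: 0.318
finger_force: 10.2
clock: 31.85
ee_pos: [0.6032, -0.0314, 0.0709]
ft_force: [20.7, 3.8, 25.2]
finger_gap: 0.322
finger_force: 12.2
```

Stand_c grips hard: the drag climbs past 12 N and the pad wedges on the post. I back off to relieve it, then draw again with the pad relaxed vertically.

```bash

python3 -m crank '[[[0,3,0,0,0,0,32],[0,4,0,0,0,0,32],[0,4,0,0,0,0,32],[0,0,0,0,0,0,32]]]'
python3 - <<'E'
from h import *
snap('wrist','w5.png')
E
```

```text
clock: 32.25
ee_pos: [0.609, -0.0298, 0.0678]
orientation: [-180.0, 0.0, 96.6]
ft_force: [5.9, 0.7, 2.0]
finger_gap: 0.317
finger_force: 3.7
```

View pics/w5.png

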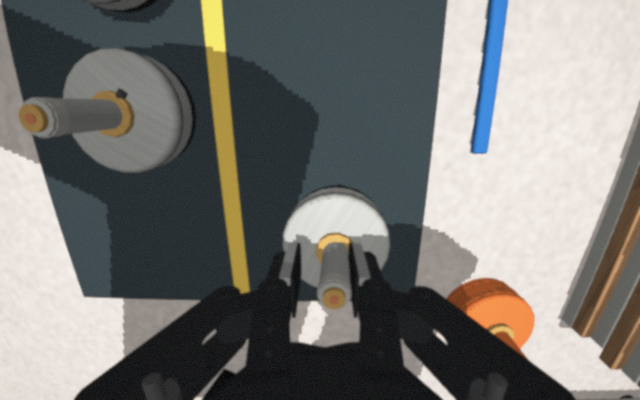

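The picture shows stand_c still upright, its post top at (333,297), with the far finger bearing on it. Next a slow pull with a slight rise to release the wedge.

```bash

python3 -m crank '[[[0,2,-0.5,0,0,0,32],[0,0,-0.5,0,0,0,32],[0,-1.2,0,0,0,0,32],[0,-1.2,0,0,0,0,32],[0,-1.2,-0.3,0,0,0,32],[0,-1.2,0,0,0,0,32]]]' | grep -v ori
python3 -m crank '[[[0,-1.2,0,0,0,0,32],[0,-1.2,0,0,0,0,32],[0,-1.2,0,0,0,0,32],[0,-1.2,0,0,0,0,32]]]'| grep -v ori
python3 -m crank '[[[0,-1.2,0,0,0,0,32],[0,-1.2,0,0,0,0,32],[0,-1.2,0,0,0,0,32],[0,-1.2,0,0,0,0,32]]]'| grep -v ori
```

```text
clock: 32.9
ee_pos: [0.607, -0.0302, 0.0697]
ft_force: [11.7, 1.3, 9.6]
finger_gap: 0.318
finger_force: 6.3
clock: 33.3
ee_pos: [0.6044, -0.0309, 0.0709]
ft_force: [18.0, 2.4, 17.9]
finger_gap: 0.319
finger_force: 9.9
clock: 33.7
ee_pos: [0.6008, -0.0315, 0.0716]
ft_force: [19.8, 3.6, 26.4]
finger_gap: 0.323
finger_force: 12.5
```

```bash

python3 -m crank '[[[0,5,0,0,0,0,32],[0,5,0,0,0,0,32],[0,2,0,0.03,0,0,32],[0,0,4,0.03,0,0,32],[0,0,4,0,0,0,32],[0,0,0,0,0,0,32]]]'
python3 plan.py .609 -.030 .058 180 0 96.45 1
```

```text
clock: 34.3
ee_pos: [0.6085, -0.0298, 0.0609]
orientation: [-176.6, 0.0, 96.6]
ft_force: [6.8, 1.0, 2.6]
finger_gap: 0.321
finger_force: 3.5
34.3 [ 0.6085 -0.0298  0.0609] [-176.6    0.    96.6] F [6.77 0.98 2.58] gap 0.321
1 rows of [-0.21, 0.58, 2.84] [-0.0602, 0.0008, 0.0021]
```

```bash

python3 -m crank '[[[0,4,0,0,0,0,32],[0,1,1,0,0,0,32],[0,0,1.5,0,0,0,32],[0,0,0,0,0,0,32]]]'
python3 -m crank '[[[0,-1,0.06,0,0,0,32],[0,-1,0.06,0,0,0,32],[0,-1,0.06,0,0,0,32]]]' | grep -v ori
python3 -m crank '[[[0,-1,0.06,0,0,0,32],[0,-1,0.06,0,0,0,32],[0,-1,0.06,0,0,0,32]]]' | grep -v ori
python3 -m crank '[[[0,-1,0.06,0,0,0,32],[0,-1,0.06,0,0,0,32],[0,-1,0.06,0,0,0,32]]]' | grep -v ori
```

```text
clock: 34.7
ee_pos: [0.6109, -0.0292, 0.0572]
orientation: [-176.3, -0.0, 96.6]
ft_force: [-0.1, 0.1, -0.1]
finger_gap: 0.318
finger_force: 0.0
clock: 35.0
ee_pos: [0.6085, -0.0296, 0.0577]
ft_force: [2.7, 0.5, -1.1]
finger_gap: 0.323
finger_force: 1.7
clock: 35.3
ee_pos: [0.6059, -0.0299, 0.0577]
ft_force: [4.3, -0.2, -1.7]
finger_gap: 0.323
finger_force: 2.3
clock: 35.6
ee_pos: [0.6027, -0.0303, 0.0577]
ft_force: [5.6, 0.9, -1.6]
finger_gap: 0.321
finger_force: 2.4
```

```bash

python3 -m crank '[[[0,-1.2,0.075,0,0,0,32],[0,-1.2,0.075,0,0,0,32],[0,-1.2,0.075,0,0,0,32],[0,-1.2,0.075,0,0,0,32],[0,-1.2,0.075,0,0,0,32],[0,-1.2,0.075,0,0,0,32],[0,-1.2,0.075,0,0,0,32],[0,-1.2,0.075,0,0,0,32]]]' | grep -v ori
python3 -m crank '[[[0,-1.2,0.075,0,0,0,32],[0,-1.2,0.075,0,0,0,32],[0,-1.2,0.075,0,0,0,32],[0,-1.2,0.075,0,0,0,32],[0,-1.2,0.075,0,0,0,32],[0,-1.2,0.075,0,0,0,32],[0,-1.2,0.075,0,0,0,32],[0,-1.2,0.075,0,0,0,32]]]' | grep -v ori
python3 -m crank '[[[0,0,0,0,0,0,32],[0,0,0,0,0,0,32]]]' | grep -v ori
python3 - <<'E'
from h import *
ci=optics.camera_info('wrist');snap('wrist','w6.png');p=read_state()['ee_pos'];print(p)
for d in (.004,.007): print(proj('wrist',[p[0]+d,p[1],.091],ci).round(),proj('wrist',[p[0]+d,p[1],.012],ci).round())
E
```

```text
clock: 36.4
ee_pos: [0.593, -0.0313, 0.0577]
ft_force: [5.2, 0.3, -0.5]
finger_gap: 0.32
finger_force: 2.5
clock: 37.2
ee_pos: [0.5834, -0.0325, 0.0577]
ft_force: [5.9, 0.5, -1.8]
finger_gap: 0.318
finger_force: 2.5
clock: 37.4
ee_pos: [0.5833, -0.0325, 0.0576]
ft_force: [2.7, -0.2, 0.2]
finger_gap: 0.322
finger_force: 1.7
[ 0.58333934 -0.03245985  0.05762247]
[331. 308.] [336. 231.]
[338. 309.] [340. 232.]
```

View pics/w6.png

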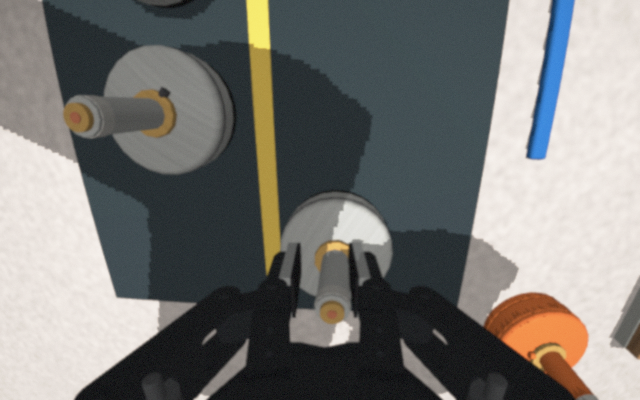

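The picture shows stand_c upright, sliding close to the tape, its base at about (337,240). It drags with about 5 N and still bears with 2.7 N after the stop, while a and b let go. So c is the one that grips; I finish its draw.

```bash

python3 -m crank '[[[0,-1.2,0.075,0,0,0,32],[0,-1.2,0.075,0,0,0,32],[0,-1.2,0.075,0,0,0,32],[0,-1.2,0.075,0,0,0,32],[0,-1.2,0.075,0,0,0,32],[0,-1.2,0.075,0,0,0,32],[0,-1.2,0.075,0,0,0,32],[0,-1.2,0.075,0,0,0,32]]]' | grep ft_
python3 -m crank '[[[0,-1.2,0.075,0,0,0,32],[0,-1.2,0.075,0,0,0,32],[0,-1.2,0.075,0,0,0,32],[0,-1.2,0.075,0,0,0,32],[0,-1.2,0.075,0,0,0,32],[0,-1.2,0.075,0,0,0,32],[0,-1.2,0.075,0,0,0,32],[0,-1.2,0.075,0,0,0,32]]]' | grep ft_
python3 -m crank '[[[0,-1.2,0.075,0,0,0,32],[0,-1.2,0.075,0,0,0,32],[0,-1.2,0.075,0,0,0,32],[0,-1.2,0.075,0,0,0,32],[0,-1.2,0.075,0,0,0,32],[0,-1.2,0.075,0,0,0,32],[0,-1.2,0.075,0,0,0,32],[0,-1.2,0.075,0,0,0,32]]]' | grep ft_
python3 -m crank '[[[0,-1.2,0.075,0,0,0,32],[0,-1.2,0.075,0,0,0,32],[0,-1.2,0.075,0,0,0,32],[0,-1.2,0.075,0,0,0,32],[0,-1.2,0.075,0,0,0,32],[0,-1.2,0.075,0,0,0,32],[0,-1.2,0.075,0,0,0,32],[0,-1.2,0.075,0,0,0,32]]]' | grep ft_
python3 -m crank '[[[0,-1.2,0.075,0,0,0,32],[0,-1.2,0.075,0,0,0,32],[0,-1.2,0.075,0,0,0,32],[0,-1.2,0.075,0,0,0,32],[0,-1.2,0.075,0,0,0,32],[0,-1.2,0.075,0,0,0,32],[0,-1.2,0.075,0,0,0,32],[0,-1.2,0.075,0,0,0,32]]]' | grep ft_
python3 -m crank '[[[0,-1.2,0.075,0,0,0,32],[0,-1.2,0.075,0,0,0,32],[0,-1.2,0.075,0,0,0,32],[0,-1.2,0.075,0,0,0,32],[0,-1.2,0.075,0,0,0,32],[0,-1.2,0.075,0,0,0,32],[0,-1.2,0.075,0,0,0,32],[0,-1.2,0.075,0,0,0,32]]]' | grep ft_
python3 -m crank '[[[0,-1.2,0.075,0,0,0,32],[0,-1.2,0.075,0,0,0,32],[0,-1.2,0.075,0,0,0,32],[0,-1.2,0.075,0,0,0,32],[0,-1.2,0.075,0,0,0,32],[0,-1.2,0.075,0,0,0,32],[0,-1.2,0.075,0,0,0,32],[0,-1.2,0.075,0,0,0,32]]]' | grep ft_
python3 -m crank '[[[0,-1.2,0.075,0,0,0,32],[0,-1.2,0.075,0,0,0,32],[0,-1.2,0.075,0,0,0,32],[0,-1.2,0.075,0,0,0,32],[0,-1.2,0.075,0,0,0,32],[0,-1.2,0.075,0,0,0,32],[0,-1.2,0.075,0,0,0,32],[0,-1.2,0.075,0,0,0,32]]]' | grep ft_
python3 -m crank '[[[0,-1.2,0.075,0,0,0,32],[0,-1.2,0.075,0,0,0,32],[0,-1.2,0.075,0,0,0,32],[0,-1.2,0.075,0,0,0,32],[0,-1.2,0.075,0,0,0,32],[0,-1.2,0.075,0,0,0,32],[0,-1.2,0.075,0,0,0,32],[0,-1.2,0.075,0,0,0,32]]]' | grep ft_
python3 -m crank '[[[0,-1.2,0.075,0,0,0,32],[0,-1.2,0.075,0,0,0,32],[0,-1.2,0.075,0,0,0,32],[0,-1.2,0.075,0,0,0,32],[0,-1.2,0.075,0,0,0,32],[0,-1.2,0.075,0,0,0,32],[0,-1.2,0.075,0,0,0,32],[0,-1.2,0.075,0,0,0,32]]]' | grep -v ori
python3 -m crank '[[[0,0,0,0,0,0,32],[0,0,0,0,0,0,32]]]'
```

```text
ft_force: [4.8, 1.2, -1.8]
ft_force: [6.2, 0.4, -0.4]
ft_force: [5.2, 0.2, -1.4]
ft_force: [4.3, 0.8, -1.6]
ft_force: [4.6, -0.2, -1.5]
ft_force: [5.3, 0.6, -1.3]
ft_force: [5.3, 0.6, -1.5]
ft_force: [4.2, 0.6, -3.2]
ft_force: [4.7, -0.0, -2.6]
clock: 45.45
ee_pos: [0.4878, -0.0435, 0.0578]
ft_force: [3.3, 1.2, -2.9]
finger_gap: 0.32
finger_force: 2.1
clock: 45.65
ee_pos: [0.4877, -0.0434, 0.0577]
orientation: [-176.3, -0.0, 96.6]
ft_force: [2.8, -0.3, -2.5]
finger_gap: 0.318
finger_force: 1.2
```

```bash

python3 -m crank '[[[0,5.5,0,0,0,0,32],[0,0,-6,-0.063,0,0,32],[0,0,0,0,0,0,32]]]'
python3 -m crank '[[[0,0,0,0,0,0,10],[0,0,0,0,0,0,5],[0,0,0,0,0,0,0],[0,0,0,0,0,0,0]]]'
python3 -m crank '[[[0,0,0,0,0,0,0],[0,0,0,0,0,0,0]]]'
```

```text
clock: 45.95
ee_pos: [0.4928, -0.0426, 0.0637]
orientation: [-180.0, -0.0, 96.6]
ft_force: [-0.3, 1.0, -0.1]
finger_gap: 0.319
finger_force: 0.0
clock: 46.35
ee_pos: [0.4932, -0.0428, 0.0635]
orientation: [-179.8, -0.0, 96.6]
ft_force: [-6.9, -1.2, 13.7]
finger_gap: 0.171
finger_force: 58.3
clock: 46.55
ee_pos: [0.4932, -0.0428, 0.0635]
orientation: [-179.8, -0.0, 96.6]
ft_force: [-7.4, -1.3, 14.1]
finger_gap: 0.167
finger_force: 58.3
```

```bash

python3 -m crank '[[[0,0,-3,0,0,0,0],[0,0,-10,0,0,0,0],[0,0,-25,0,0,0,0],[0,0,-30,0,0,0,0],[0,0,-30,0,0,0,0],[0,0,-20,0,0,0,0],[0,0,-10,0,0,0,0]]]'
cat > tgt.py <<'E'
import sys,subprocess
from h import *
h,cl,n=float(sys.argv[1]),float(sys.argv[2]),sys.argv[3]
Rs=Ro.from_euler('z',-26.6,degrees=True)*Ro.from_euler('y',-18,degrees=True)
p=np.array([.5594,-.305,.08])+Rs.apply([0,0,h+cl])
o=(Rs*Ro.from_euler('z',90,degrees=True)*Ro.from_euler('x',180,degrees=True)).as_euler('xyz',degrees=True)
print(p.round(4),o.round(1))
subprocess.run(['python3','plan.py',*map(str,p),*map(str,o),n])
E
python3 tgt.py .0515 .04 12
```

```text
clock: 47.25
ee_pos: [0.4943, -0.0428, 0.1934]
orientation: [179.9, 0.0, 96.6]
ft_force: [0.9, 0.8, -8.7]
finger_gap: 0.17
finger_force: 59.8
47.25 [ 0.4943 -0.0428  0.1934] [179.9   0.   96.6] F [ 0.86  0.79 -8.7 ] gap 0.17
12 rows of [-20.1, 6.53, 3.59] [-0.0253, -0.0075, 0.0478]
[ 0.5341 -0.2923  0.167 ] [162.    0.   63.4]
```

```bash

python3 -m crank '[[[-10,3.3,1.8,-0.0127,-0.0038,0.0239,0],[-20.1,6.5,3.6,-0.0253,-0.0075,0.0478,0],[-20.1,6.5,3.6,-0.0253,-0.0075,0.0478,0],[-20.1,6.5,3.6,-0.0253,-0.0075,0.0478,0],[-20.1,6.5,3.6,-0.0253,-0.0075,0.0478,0],[-20.1,6.5,3.6,-0.0253,-0.0075,0.0478,0],[-20.1,6.5,3.6,-0.0253,-0.0075,0.0478,0],[-20.1,6.5,3.6,-0.0253,-0.0075,0.0478,0]]]' | tail -1
python3 -m crank '[[[-20.1,6.5,3.6,-0.0253,-0.0075,0.0478,0],[-20.1,6.5,3.6,-0.0253,-0.0075,0.0478,0],[-20.1,6.5,3.6,-0.0253,-0.0075,0.0478,0],[-20.1,6.5,3.6,-0.0253,-0.0075,0.0478,0],[-10,3.3,1.8,-0.0127,-0.0038,0.0239,0],[0,0,0,0,0,0,0],[0,0,0,0,0,0,0]]]'
python3 tgt.py .0515 .008 4
python3 - <<'E'
from h import *
cs=optics.camera_info('side');ci=optics.camera_info('scene');s=snap('side');c=snap('scene')
cv2.imwrite('pics/h1.png',np.hstack([cv2.resize(c[110:250,190:330],(560,560)),cv2.resize(s[190:330,290:350+80],(560,560))])[:,:,::-1][:, :, :][::1].copy()[:560,:1120])
im=cv2.imread('pics/h1.png');cv2.imwrite('pics/h1.png',cv2.resize(im,(800,400)))
E
```

```text
finger_force: 59.6
clock: 48.75
ee_pos: [0.5383, -0.2906, 0.1627]
orientation: [162.2, -0.0, 63.4]
ft_force: [-0.8, -0.2, -9.2]
finger_gap: 0.171
finger_force: 59.6
48.75 [ 0.5383 -0.2906  0.1627] [162.2  -0.   63.4] F [-0.79 -0.17 -9.23] gap 0.171
4 rows of [-0.85, -0.36, 6.74] [-0.0011, -0.0001, 0.0001]
[ 0.543  -0.2968  0.1366] [162.    0.   63.4]
```

View pics/h1.png

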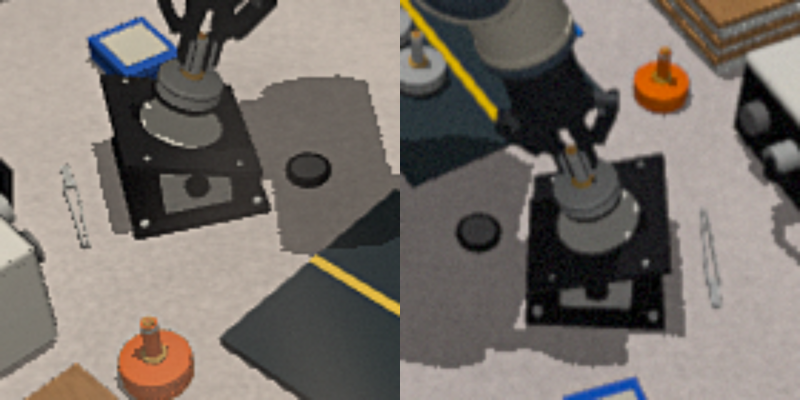

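The picture shows stand_c held parallel to the tilted face, a little above the pale disc: (190,85) in the left half, (585,200) in the right half. I lower it.

```bash

python3 -m crank '[[[-1,-0.4,6.7,-0.001,0,0,0],[-0.9,-0.4,6.7,-0.001,0,0,0],[-0.8,-0.3,6.7,-0.001,0,0,0],[-0.8,-0.3,5,-0.001,0,0,0],[0,0,0,0,0,0,0]]]' | tail -5
python3 tgt.py .0515 0 1
python3 -m crank '[[[0,0,1.5,0,0,0,0],[0,0,1.5,0,0,0,0],[0,0,1,0,0,0,0],[0,0,1,0,0,0,0]]]' | grep -v ori
python3 -m crank '[[[0,0,1,0,0,0,0],[0,0,1,0,0,0,0],[0,0,0,0,0,0,0]]]' | grep -v ori
python3 tgt.py .0515 0 1
```

```text
ee_pos: [0.5428, -0.297, 0.1382]
orientation: [162.0, -0.0, 63.4]
ft_force: [0.3, 0.5, -9.1]
finger_gap: 0.169
finger_force: 59.5
49.35 [ 0.5428 -0.297   0.1382] [162.   -0.   63.4] F [ 0.35  0.48 -9.06] gap 0.169
1 rows of [0.23, -0.45, 9.54] [0.0004, -0.0004, 0.0005]
[ 0.5452 -0.2979  0.129 ] [162.    0.   63.4]
clock: 49.75
ee_pos: [0.5445, -0.2978, 0.1346]
ft_force: [-0.4, -0.8, -9.8]
finger_gap: 0.169
finger_force: 59.5
clock: 50.05
ee_pos: [0.545, -0.298, 0.1325]
ft_force: [0.5, 0.9, -8.7]
finger_gap: 0.167
finger_force: 59.5
50.05 [ 0.545  -0.298   0.1325] [161.9   0.   63.4] F [ 0.48  0.91 -8.71] gap 0.167
1 rows of [0.2, -1.01, 3.35] [0.0017, -0.0002, 0.0006]
[ 0.5452 -0.2979  0.129 ] [162.    0.   63.4]
```

```bash

python3 -m crank '[[[0,-0.4,0.8,0.002,0,0,0],[0,-0.3,0.6,0,0,0,0],[0,-0.3,0.5,0,0,0,0],[0,0,0,0,0,0,0]]]' | grep -v ori
python3 -m crank '[[[0,0,0.5,0,0,0,0],[0,0,0.5,0,0,0,0]]]' | grep -v ori
python3 -m crank '[[[0,0,0.5,0,0,0,0],[0,0,0,0,0,0,0]]]' | grep -v ori
python3 -m crank '[[[0,0,0.5,0,0,0,0],[0,0,0,0,0,0,0]]]'
```

```text
clock: 50.45
ee_pos: [0.5446, -0.2978, 0.1304]
ft_force: [0.5, -0.1, -9.2]
finger_gap: 0.165
finger_force: 59.5
clock: 50.65
ee_pos: [0.545, -0.298, 0.1296]
ft_force: [0.6, 0.0, -7.8]
finger_gap: 0.166
finger_force: 59.5
clock: 50.85
ee_pos: [0.545, -0.2981, 0.1292]
ft_force: [-3.1, 2.3, -2.5]
finger_gap: 0.166
finger_force: 60.4
clock: 51.05
ee_pos: [0.545, -0.298, 0.1292]
orientation: [162.0, 0.0, 63.4]
ft_force: [-8.7, 4.6, 6.8]
finger_gap: 0.169
finger_force: 62.0
```

```bash

python3 -m crank '[[[0,0,-0.4,0,0,0,0],[0,0,0,0,0,0,0]]]' | grep -v ori
python3 -m crank '[[[0,0,0,0,0,0,18],[0,0,0,0,0,0,22],[0,0,0,0,0,0,28],[0,0,0,0,0,0,34],[0,0,0,0,0,0,38]]]'| grep -v ori
python3 - <<'E'
from h import *
s=snap('side');c=snap('scene')
cv2.imwrite('pics/h2.png',cv2.resize(np.hstack([cv2.resize(c[110:250,190:330],(560,560)),cv2.resize(s[190:330,290:430],(560,560))]),(800,400))[:,:,::-1])
E
```

```text
clock: 51.25
ee_pos: [0.545, -0.2981, 0.1292]
ft_force: [-6.5, 2.0, 1.8]
finger_gap: 0.173
finger_force: 60.6
clock: 51.75
ee_pos: [0.5454, -0.2983, 0.1292]
ft_force: [-0.2, 0.0, 0.3]
finger_gap: 0.381
finger_force: 0.0
```

Released, with no force left on the tool. I retreat along the tool axis and look once more.

```bash

python3 -m crank '[[[0,0,-4,0,0,0,38],[0,0,-15,0,0,0,40],[0,0,-25,0,0,0,40],[0,0,-30,0,0,0,40],[0,0,-40,0,0,0,40],[0,0,-40,0,0,0,40],[0,0,0,0,0,0,40],[0,0,0,0,0,0,40]]]'
python3 - <<'E'
from h import *
Rs=Ro.from_euler('z',-26.6,degrees=True)*Ro.from_euler('y',-18,degrees=True)
s=snap('side');c=snap('scene')
X=np.array([.5594,-.305,.08])+Rs.apply([0,0,.079])
print('expected top scene',(proj('scene',X)-[190,110])*400/140,'side',(proj('side',X)-[290,190])*400/140)
a=cv2.resize(c[110:250,190:330],(400,400));b=cv2.resize(s[190:330,290:430],(400,400))
d=cv2.resize(c[150:290,260:430],(486,400))
cv2.imwrite('pics/h3.png',cv2.resize(np.hstack([a,b,d]),(800,249))[:,:,::-1])
for n,z in [('stand_a',.012)]:
  for cam in('scene','side'):
    for r in optics.spot_point(n,cam):
      p=onz(cam,r['position'],z)[:2]-[.5345,.044]; print(cam,(p@[.9937,.1123]).round(3),(p@[-.1123,.9937]).round(3),round(r['confidence'],2))
E
```

```text
clock: 52.65
ee_pos: [0.5025, -0.2768, 0.2772]
orientation: [161.8, 0.0, 63.4]
ft_force: [0.6, 0.2, 0.1]
finger_gap: 0.403
finger_force: 0.0
expected top scene [194.55276129  60.34955107] side [176.4748211  170.56696131]
scene 0.256 0.128 0.92
scene -0.06 0.002 0.9
scene 0.21 -0.164 0.9
scene 0.191 0.248 0.82
scene -0.062 -0.412 0.65
scene -0.05 0.096 0.56
side -0.045 -0.003 0.88
side 0.189 -0.181 0.88
side 0.024 -0.311 0.85
side 0.23 0.1 0.69
side -0.04 0.087 0.61
side 0.036 0.208 0.61
```

View pics/h3.png

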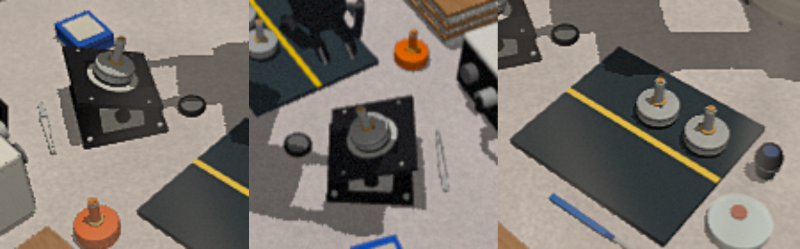

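```bash
python3 - <<'E'
from h import *
Rs=Ro.from_euler('z',-26.6,degrees=True)*Ro.from_euler('y',-18,degrees=True);C=np.array([.5594,-.305,.08])
for cam in('scene','side'):
  im=snap(cam)
  for r in optics.spot_point('stand_a',cam):
    o,d=ray(cam,r['position']);n=Rs.apply([0,0,1]);P=o+d*((C-o)@n)/(d@n);l=Rs.inv().apply(P-C)
    if np.abs(l).max()<.08: print(cam,l.round(4),r['confidence'])
  q=proj(cam,C+Rs.apply([0,0,.079])); u,v=(q-20).astype(int)
  z=cv2.resize(im[v:v+50,u-10:u+50],(384,320),interpolation=cv2.INTER_CUBIC)
  for hh,cc in((0,(255,0,0)),(.03,(0,255,0)),(.079,(255,0,255))):
    e=[(proj(cam,C+Rs.apply([(.035 if hh<.05 else .003)*np.cos(t),(.035 if hh<.05 else .003)*np.sin(t),hh]))-[u-10,v]+.5)*6.4 for t in np.linspace(0,6.28,40)]
    cv2.polylines(z,[np.array(e).astype(np.int32)],True,cc,1)
  cv2.imwrite(f'pics/o_{cam}.png',z[:,:,::-1])
a=np.hstack([cv2.imread('pics/o_scene.png'),cv2.imread('pics/o_side.png')]);cv2.imwrite('pics/o.png',a)
E
```

```text
scene [ 0.0014  0.0033 -0.    ] 0.6
side [0.0004 0.0055 0.    ] 0.76
```

```bash
python3 -c "
from h import *
print(close_job())"
```

```text
the job is handed in; nothing more can be done
None
```

Handed in at about 53 s: stand_c is the one that grips (about 5 N drag, against about 2.4 N for a and b) and stands flat within about 5 mm of the stage's middle, with a and b upright on the near side of the plate; however, I viewed 12 pictures against the limit of 10, my first two pulls on c pressed on it and tipped it, with up to 20 N sideways, before I redrew it lower, and a and b were drawn with up to about 4 N of unwanted vertical force, so their drag reads above your 1–1.6 N for glazed soles.

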